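# Wet a printed bracket under the pump bottle

### The job

Take the printed bracket out of the cooling stand and lay it flat in the soak tray, lengthwise, with the hole of its wide head right under the pump bottle's spout; set it down, do not drop it. Only once it lies there and you have let go of it, press the bottle's pump cap all the way down and let it spring back up. Leave the bracket lying there under the spout and leave the scraper, jar and spool where they are.

Things in the scene. Friction and masses are not known exactly. Their poses are not given: they have to be found in the camera images.
- bracket: Printed bracket, grey plastic, 0.12 kg, 160 mm long, flat underside. Head: block 60 mm long (x), 56 wide (y), 24 tall, upright 26 mm hole at its centre. Tail: 28 wide, 18 tall, from the head to x = -130 mm. Origin: underside, centre of the hole; x points from tail to head, z up. Starts flat on the stand's floor, head sticking out, tail under the roof (its x roughly along the stand's -x).
- tail (a point): Grip point on the printed bracket's tail, 85 mm from the hole's centre (bracket x = -85 mm), 9 mm above the underside, mid-width. Covered by the hood at the start: take the bracket by the head, draw it out about 100 mm, put it down on the open bench between stand and tray, and take it again by the tail, since a hand on the head does not fit under the spout.
- cooler: Cooling stand, fixed: low dark steel hood, two fans in its roof, on a black floor plate. Origin on the bench below where the bracket's hole starts (within 16 mm); x points into the hood. Floor plate 6 mm thick, x -60 to +175 mm, y +-85 mm. Hood x +40 to +175 mm, open to -x, closed behind, walls 8 mm thick at y = +-81 mm, roof underside 44 mm and top 62 mm above the bench.
- station: Soak station, fixed: shallow aluminium tray with a small white pump bottle. Origin on the bench below the spout tip; x points to the bottle. Tray x -170 to +105 mm, y +-75 mm, floor 5 mm thick, rim 3 mm thick, 12 mm tall from the bench. Bottle axis at x = +70 mm, radius 27 mm, in a dark steel holder (x over +54 mm, y +-34 mm).
- spot (a point): Point on the tray's floor (5 mm above the bench) straight below the spout tip; axes as the station's. The hole of the bracket's head belongs here, the bracket's x axis along the station's x (head to the bottle, tail away from it).
- spout_tip (a point): Lower end of the cap's 10 mm thick spout, straight above the spot, 73 mm above the bench (61 mm while pressed). The spout runs from here to the cap at station x = +70 mm. The bracket's head has to be slid in beneath it from the station's -x side, above the rim.
- cap_top (a point): Centre of the flat round top of the pump cap (black, 40 mm across), 120 mm above the bench when up; it moves down with the cap. On the bottle's axis, 70 mm in station x from the spot. Press straight down.
- cap (a joint): Pump cap travel in m: 0 is up, 0.012 fully down (hard stop). A spring of about 2 N at the top and 8 N at the bottom brings it back up.
- scraper: Bystander: a spatula-like scraper, 170 mm long, lying loose on the bench along y, beyond the middle of the bench; about 30 mm tall. Leave it.
- jar: Bystander: a jar with steel lid, 64 mm wide, 80 mm tall, origin under its centre. Leave it.
- spool: Bystander: a small filament spool lying flat, 130 mm wide, 48 mm tall, origin under its centre. Leave it.
Mind the look-alikes: they are no part of the job. Leave any green or red look-alike of the bracket alone.

How it is judged:
By the outcome, as a careful person would: the job done as asked, in the order asked, and still so for the second after the job is handed in, with the robot touching nothing.
It also fails if it takes over 61 s, if anything falls off the work surface, if the arm or the gripper's body presses on something with over 40 N, if the wrist force passes 120 N, or if a joint passes its speed limit or range.

### The arm

A 6-joint arm with a two-finger parallel gripper is mounted at the origin on the work surface. World frame = base frame: x ahead of the robot, y to its left, z up, the work surface at z = 0. Lengths are in m, angles in degrees, forces in N, time in s.
With the tool pointing down it reaches from about 0.3 to 0.75 m from the base axis. Payload 8.5 kg.
Tool frame: the origin (TCP) lies midway between the tips of the shut fingers; the grasp point (between the pads) lies 19 mm behind it; z points along the fingers, y is the line along which they close (so a half turn about z gives the same grasp; the last joint's range is limited). The gripper opens to 85 mm and grips with 20 to 120 N. Pads are 22 mm wide; open, the fingers measure 114 mm over their backs; the gripper's body (76 mm by 85 mm) begins 54 mm behind the grasp point. The pads swing forward as they close: fully open they stand 13 mm farther back than shut.
Start: joints at [-77.538, 21.807, 74.336, -0, 83.858, -12.336], TCP at [0.231, -0.499, 0.206] pointing down, gripper open.
Joint ranges: [-178.18, 178.18], [-50.72, 133.34], [12.68, 142.11], [-81.47, 261.47], [9.98, 163.14], [-165.26, 165.26]. Speed limits (degrees/s): [136.94, 136.94, 180, 180, 180, 180].

### API

Orientations are given as a 3x3 rotation matrix whose columns are the frame's x, y, z axes.
In Python, from rig import env gives the robot as it stands. The module is installed in compiled form; this text tells all that it offers.
- The arm moves only by the tool jog_arm, never from a script. Its argument "targets" is a list of rows, each a list of 6 numbers: the shift along the tool's x, y, z in cm, then the turn, a rotation vector about the tool's x, y, z in degrees. A call has 1 to 8 rows; each row is the pose to reach, as a shift and turn from the pose commanded when the call began, along the tool's axes at that moment; what a row does not reach only later rows make up. A row lasts 1/12 s, in which the tool goes at most 41.7 mm and 7.16 degrees, less where a joint would pass 70% of its speed; a pose out of reach is approached as far as the arm can. A call with a gripper value outside its range is refused whole. "hand" is the opening, from 0 (shut) to 1 (fully open), set as the call begins (left out, the last holds). The fingers move at their own pace and stop on an object; "newtons" is the grip in N (left out, the last holds). Time passes only in rows, so rows that repeat a pose let the fingers close. It gives the time, the measured TCP pose, the force, the opening and the grip force at its end, in the units of the state.
- env.observe(): the state, without advancing time (a new reading comes with each control period).
- env.get_image(name): name is "scene" or "top" or "wrist"; returns a dict with "frame" (400x640x3 uint8, red, green, blue), "depth" (400x640 float32, m along the optical axis (not along the pixel's ray), 0 where there is no reading), "fovy" (degrees; the focal length in pixels is half the picture's height over the tangent of half this angle, whatever the lens; pixels are square), "cx", "cy" (the principal point, pixels), "cam_to_world" (4x4, takes a point from camera to world coordinates). Camera axes: x right, y down, z forward; pixel columns grow to the right and rows downward; lengths in m; the calibration is good to about 2 mm. The wrist camera is an equidistant fisheye: a pixel r from the principal point sees the ray r / f radians off the axis. A picture is of the moment at which its call begins.
- env.close_job(): hands the job in; it is judged then, once.
Trained networks look in the newest picture that a camera, given by its name, has taken for a name from the list of things; names that differ only in an ending like _2 or _b are one class to them, and where a whole thing is asked for, a point or a joint stands for the part that bears it (a point fixed in the world has none). Each returns a list of dicts, best first, with "score" (0 to 1); they miss things now and then, are a little off and sometimes report something else, mostly with a low value. They report only what shows in the picture. A call takes as long as a camera call. They do not tell look-alikes from the thing itself.
- env.regions_of(camera, target): "pixels" (400x640 bool, what is visible of it) and "point" ([row, column] in pixels, amid what is visible of it).
The state is a dict: "time_s": time; "q": joint angles; "qvel": joint speeds; "joint_efforts": joint torques, N m; "position": TCP position; "tool_rot": TCP orientation; "ft_force": force on the tool from outside, world axes, zero at the start; "wrist_torque": the same for the moment, N m; "grip_width": finger opening in m; "gripper_force": force on a finger pad.
Only numpy, scipy, OpenCV 4.12 (cv2) and the standard library are available. Lean on these libraries where they do the work, as an engineer would, in place of code of your own. Each camera call takes 0.05 s, during which the arm holds its last target. There are 200 camera calls.

## Working session

There is one attempt and no reset: what is moved stays moved. The work goes in short steps, Python scripts to look and compute and a tool call to move; the robot and the scene stay as the last step left them, time stands still between calls to the robot, and variables do not carry over. Pictures are saved under pics/ and viewed, at most 13 in all, crops included, and the job is handed in when it is done.

Besides the shell and the picture viewer there is one more tool, called after "Call:" in YAML: its name, and indented under it one key for each argument. jog_arm: Moves the arm, as the interface text tells. Its arguments: {"type":"object","properties":{"targets":{"type":"array","items":{"type":"array","items":{"type":"number"}}},"hand":{"type":"number"},"newtons":{"type":"number"}},"required":["targets"]}

```bash
mkdir -p pics
cat > h.py <<'E'
import numpy as np, cv2
from rig import env
def P(im,name):
    cv2.imwrite('pics/'+name,im['frame'][:,:,::-1])
def world(im,rc,fish=False,depth=None):
    rc=np.atleast_2d(rc).astype(float); f=200/np.tan(np.radians(im['fovy']/2))
    d=np.array([im['depth'][int(r),int(c)] for r,c in rc]) if depth is None else depth
    x=(rc[:,1]-im['cx'])/f; y=(rc[:,0]-im['cy'])/f
    if fish:
        r=np.hypot(x,y)+1e-9; k=np.tan(r)/r; x=x*k;y=y*k
    p=np.stack([x*d,y*d,d,np.ones(len(d))])
    return (im['cam_to_world']@p)[:3].T
E
python3 - <<'E'
from h import *
a=env.get_image('top');b=env.get_image('scene')
P(a,'top.png');P(b,'scene.png')
np.savez('a.npz',**a)
np.savez('b.npz',**b)
for im,cam in((a,'top'),(b,'scene')):
  print(cam,im['fovy'],im['cx'],im['cy'],im['cam_to_world'].round(3).tolist())
  for n in ['bracket','cooler','station','cap_top','scraper','jar','spool']:
    for r in env.regions_of(cam,n)[:3]:
        print(n,round(r['score'],2),np.round(r['point']),r['pixels'].sum(),world(im,r['point']).round(3))
E
```

```text
top 53.11002255005569 321.70049700490557 194.10760587652 [[-0.001, -0.981, 0.196, 0.233], [-1.0, -0.0, -0.006, 0.005], [0.005, -0.196, -0.981, 1.434], [0.0, 0.0, 0.0, 1.0]]
bracket 0.91 [216. 452.] 532 [[ 0.434 -0.466  0.026]]
bracket 0.69 [270. 441.] 178 [[ 0.246 -0.418  0.018]]
bracket 0.57 [241. 353.] 109 [[ 0.346 -0.113  0.019]]
cooler 0.9 [172. 388.] 2973 [[ 0.587 -0.236  0.063]]
station 0.76 [194. 250.] 3053 [[0.519 0.258 0.005]]
cap_top 0.74 [162. 246.] 176 [[0.606 0.257 0.116]]
scraper 0.81 [172. 314.] 540 [[0.602 0.026 0.   ]]
jar 0.54 [174. 190.] 368 [[0.575 0.455 0.079]]
spool 0.7 [129. 317.] 1072 [[0.754 0.014 0.048]]
scene 52.17769127252685 313.2986029591022 196.6419618372106 [[0.805, 0.309, -0.506, 1.198], [0.593, -0.417, 0.689, -0.936], [0.002, -0.855, -0.519, 0.819], [0.0, 0.0, 0.0, 1.0]]
bracket 0.9 [261. 262.] 364 [[ 0.502 -0.253  0.006]]
bracket 0.79 [292. 192.] 908 [[ 0.452 -0.474  0.02 ]]
bracket 0.77 [243. 178.] 635 [[ 0.24  -0.356  0.018]]
cooler 0.67 [268. 296.] 3461 [[ 0.65  -0.271  0.065]]
station 0.84 [192. 361.] 1879 [[0.53  0.29  0.003]]
cap_top 0.73 [180. 378.] 150 [[0.618 0.247 0.101]]
scraper 0.57 [232. 340.] 383 [[0.614 0.015 0.004]]
jar 0.73 [170. 398.] 279 [[0.606 0.451 0.054]]
spool 0.58 [240. 384.] 1301 [[0.777 0.009 0.047]]
```

View pics/top.png

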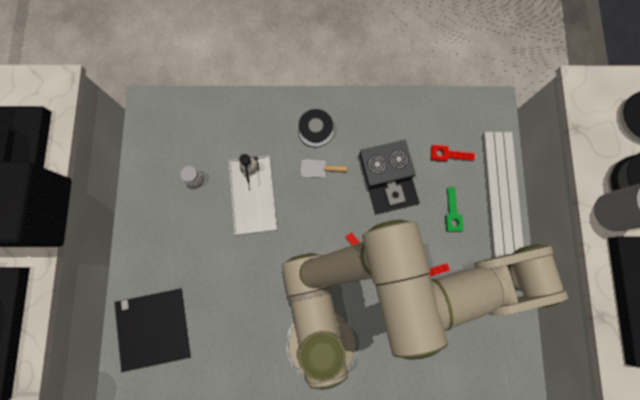

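View pics/scene.png

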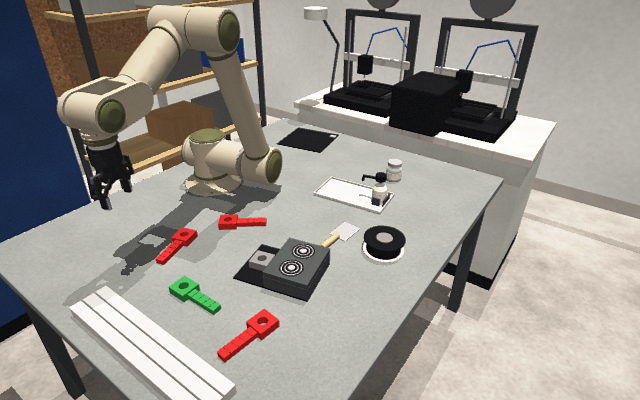

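The top view shows the grey bracket head in the stand at (395,194); the scene view has it at (262,259). Look-alikes are red at top (440,153), (441,270) and (353,241), and green at (454,222). I choose the grey one, under the fan hood. The tray is at (252,200) with its cap at (247,160). Next I check with a close crop and measure.

```bash
cat > m.py <<'E'
from h import *
def cloud(im):
    r,c=np.mgrid[0:400,0:640]; rc=np.stack([r.ravel(),c.ravel()],1)
    w=world(im,rc); return w, im['frame'].reshape(-1,3).astype(int), im['depth'].ravel()>0
def rect(p):
    (x,y),(w,h),a=cv2.minAreaRect((p[:,:2]*1000).astype(np.float32)); return np.round([x,y,w,h,a],1)
if __name__=='__main__':
  for n in 'ab':
    im=dict(np.load(n+'.npz')); w,col,ok=cloud(im)
    def sel(x0,x1,y0,y1,z0,z1): return ok&(w[:,0]>x0)&(w[:,0]<x1)&(w[:,1]>y0)&(w[:,1]<y1)&(w[:,2]>z0)&(w[:,2]<z1)
    for nm,m in dict(roof=sel(.45,.8,-.4,-.1,.055,.07),head=sel(.4,.56,-.36,-.16,.022,.042),cap=sel(.5,.7,.15,.35,.108,.13),spout=sel(.45,.7,.15,.35,.06,.1),rim=sel(.35,.75,.1,.42,.008,.016)).items():
        p=w[m]; print(n,nm,len(p),p.mean(0).round(4),np.median(p[:,2]).round(4),rect(p))
    # tray: bright pixels
    s=col.sum(1); m=sel(.35,.75,.12,.4,-.003,.02)&(col.min(1)>170); p=w[m]; print(n,'tray',len(p),np.median(p[:,2]),rect(p))
    m=sel(.4,.8,-.42,-.08,-.003,.02)&(col.max(1)<60); p=w[m]; print(n,'plate',len(p),np.median(p[:,2]),rect(p))
  a=dict(np.load('a.npz'));b=dict(np.load('b.npz'))
  R=lambda f,r,c:cv2.resize(f['frame'][r:r+70,c:c+93,::-1],(396,298),interpolation=cv2.INTER_CUBIC)
  cv2.imwrite('pics/crop.png',np.vstack([np.hstack([R(a,150,345),R(a,150,205)]),np.hstack([R(b,225,230),R(b,160,310)])]))
E
python3 m.py
```

```text
a roof 1704 [ 0.6235 -0.2359  0.0611] 0.0611 [ 624.5 -236.8  136.7  171.2   13.8]
a head 261 [ 0.516  -0.2597  0.0282] 0.0283 [ 5.188e+02 -2.317e+02  8.120e+01  1.329e+02  4.000e-01]
a cap 114 [0.6165 0.2611 0.1181] 0.1186 [617.8 261.2  37.7  37.6  89.9]
a spout 92 [0.5987 0.2541 0.075 ] 0.0704 [593.5 250.3  86.8  51.6  25.6]
a rim 400 [0.5053 0.2493 0.0103] 0.0097 [561.2 243.  370.7 240.7  12.7]
a tray 2297 0.0036818357023089554 [517.1 248.  266.2 143.8   6.9]
a plate 899 0.00506753468565746 [ 573.7 -247.7  221.3  168.2   13.7]
b roof 1963 [ 0.6328 -0.2435  0.0629] 0.0631 [ 628.1 -236.1  136.3  173.4   13.3]
b head 265 [ 0.5142 -0.2665  0.0298] 0.0302 [ 514.2 -264.9   61.9   60.    14.9]
b cap 82 [0.6239 0.2573 0.1181] 0.1197 [616.2 256.8  54.5  42.2  40.9]
b spout 139 [0.6173 0.2532 0.0764] 0.0751 [600.9 249.2  96.3  43.4  16.3]
b rim 425 [0.5191 0.2395 0.0105] 0.0098 [518.6 265.8 278.9 192.7   5.2]
b tray 3192 0.002435567303145536 [550.  260.  279.8 399.5  90. ]
b plate 826 0.007542745719680222 [ 581.1 -250.7  236.9  169.2   12.1]
```

View pics/crop.png

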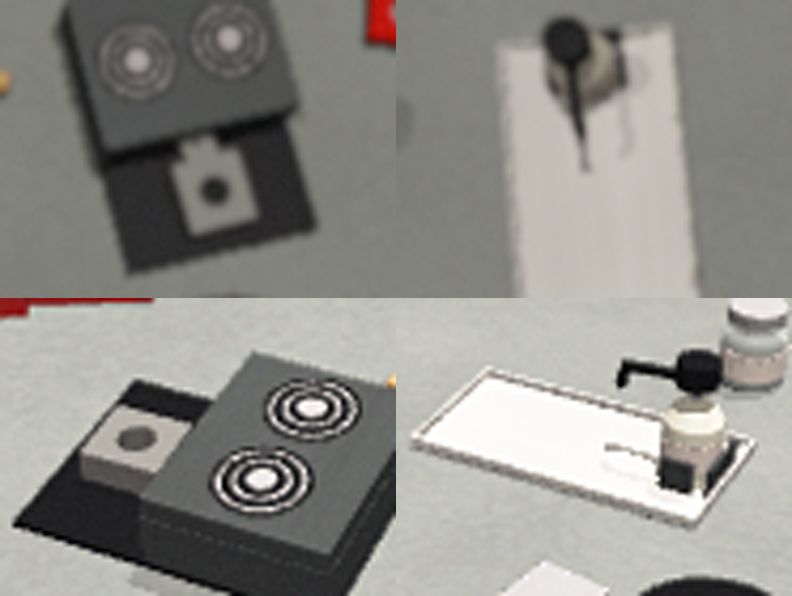

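The crop confirms the choice: grey bracket head with its dark hole in front of the hood, tail running under the roof. The spout points along the tray towards -x.

Run:
```python
from h import *
s=env.observe(); print(s['time_s'],s['q'],s['position'],s['tool_rot'],s['grip_width'])
# hole: dark blob in head (top view) with ray-plane at z=.030
from m import cloud
for n in 'ab':
    im=dict(np.load(n+'.npz')); w,col,ok=cloud(im)
    m=ok&(w[:,0]>.46)&(w[:,0]<.56)&(w[:,1]>-.32)&(w[:,1]<-.2)&(w[:,2]>.02)&(w[:,2]<.04)&(col.min(1)>95)
    M=m.reshape(400,640).astype(np.uint8)
    cs,h=cv2.findContours(M,cv2.RETR_CCOMP,cv2.CHAIN_APPROX_NONE)
    for i,c in enumerate(cs):
        if len(c)>3:
            p=c[:,0,::-1].mean(0); o=im['cam_to_world'][:3,3]; d=world(im,p,depth=np.array([1.]))[0]-o
            print(n,h[0,i,3],len(c),p,(o+d*(.03-o[2])/d[2]).round(4))
    print(np.median(w[m][:,2]))
```

```text
0.8 [-7.75397426e+01  2.18049320e+01  7.43345850e+01 -1.34344819e-04
  8.38582961e+01 -1.23365420e+01] [ 0.23065817 -0.49928026  0.20584533] [[ 9.07800803e-01  4.19401600e-01  5.95892895e-06]
 [ 4.19401600e-01 -9.07800802e-01 -3.77724496e-05]
 [-1.04323053e-05  3.67890445e-05 -9.99999999e-01]] 0.08558065539961549
a -1 62 [193.20967742 394.46774194] [ 0.5168 -0.2638  0.03  ]
a 0 24 [194.75       395.04166667] [ 0.5112 -0.2657  0.03  ]
a 0 6 [186.5 390. ] [ 0.5415 -0.2487  0.03  ]
a 0 8 [185. 392.] [ 0.547  -0.2561  0.03  ]
0.02830657547855886
b -1 55 [257.70909091 261.69090909] [ 0.5136 -0.2633  0.03  ]
b 0 23 [257.82608696 261.69565217] [ 0.514  -0.2637  0.03  ]
b 0 4 [253. 263.] [ 0.5018 -0.2446  0.03  ]
0.030642264642832484
```

Call:
jog_arm:
  targets:
    - [35.4,-9.5,4,0,0,11]
    - [35.4,-9.5,4,0,0,11]
    - [35.4,-9.5,4,0,0,11]
    - [35.4,-9.5,4,0,0,11]
    - [35.4,-9.5,4,0,0,11]
    - [35.4,-9.5,4,0,0,11]
    - [35.4,-9.5,4,0,0,11]
    - [35.4,-9.5,4,0,0,11]
  hand: 1

```text
time_s: 1.47
position: [0.4846, -0.2871, 0.1699]
tool_rot: [[0.971, 0.238, 0.0], [0.238, -0.971, -0.0], [0.0, 0.0, -1.0]]
ft_force: [0.2, -0.8, 0.7]
grip_width: 0.0854
gripper_force: 0.0
```

Call:
jog_arm:
  targets:
    - [4,0,0,0,0,0]
    - [4,0,0,0,0,0]
    - [4,0,0,0,0,0]

```text
time_s: 1.72
position: [0.5233, -0.2782, 0.1694]
tool_rot: [[0.97, 0.241, -0.0], [0.241, -0.97, 0.0], [-0.0, -0.0, -1.0]]
ft_force: [-0.8, -1.0, -0.2]
grip_width: 0.0854
gripper_force: 0.0
```

Run:
```python
from h import *
s=env.observe(); print(s['position'],s['qvel'].round(1) if hasattr(s['qvel'],'round') else s['qvel'])
im=env.get_image('wrist');np.savez('w1.npz',**im);P(im,'w1.png')
print(im['fovy'],im['cx'],im['cy'],im['cam_to_world'].round(3).tolist())
for r in env.regions_of('wrist','bracket')[:3]: print(r['score'],r['point'],r['pixels'].sum(),world(im,r['point'],True))
t=env.get_image('top');np.savez('t2.npz',**t)
for r in env.regions_of('top','bracket')[:5]: 
    p=world(t,np.argwhere(r['pixels']));print(r['score'],r['point'],p.min(0).round(3),p.max(0).round(3),t['frame'][r['pixels']].mean(0))
```

```text
[ 0.52328022 -0.27816071  0.16939701] [-2.9 -1.6  2.1 -0.4 -0.2 -0.7]
65.70646984690485 319.2707283647626 198.0483880054822 [[0.241, -0.932, -0.271, 0.592], [-0.971, -0.231, -0.067, -0.261], [-0.0, 0.279, -0.96, 0.337], [0.0, 0.0, 0.0, 1.0]]
0.98 [175.7, 301.0] 3235 [[ 0.51789953 -0.25848004  0.00506526]]
0.93 [236.1, 466.3] 1990 [[ 0.49799149 -0.46818069  0.01836777]]
0.85 [96.3, 501.0] 3883 [[ 0.66767454 -0.45196384  0.0238546 ]]
0.94 [275.9, 421.2] [ 0.185 -0.445 -0.006] [0.267 0.005 1.434] [170.30647986  46.8056042   40.6357268 ]
0.57 [217.4, 450.5] [ 0.233 -0.515 -0.008] [0.539 0.005 1.434] [ 42.52336449 126.32897196  60.60934579]
0.52 [153.6, 463.3] [ 0.513 -0.565  0.001] [ 0.692 -0.349  0.478] [168.52554745  38.          29.51094891]
```

View pics/w1.png

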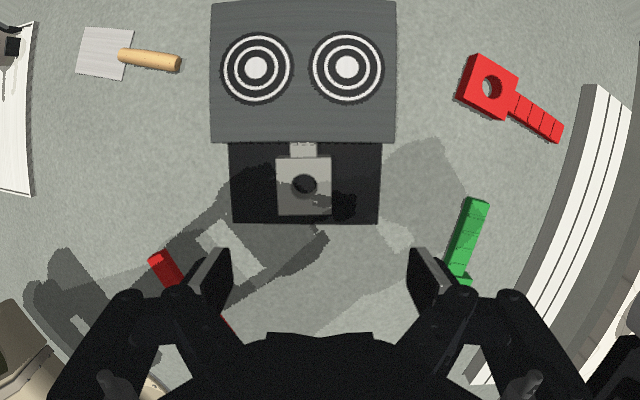

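The wrist view shows the grey head at columns 276-332, rows 157-216, with its hole at about (304,184). A red look-alike's tail is at (160,262), and the scraper is at (130,55).

```bash
cat >> h.py <<'E'
def onz(im,rc,z,fish=True):
    rc=np.atleast_2d(rc); p=world(im,rc,fish,np.ones(len(rc))); o=im['cam_to_world'][:3,3]; d=p-o
    return o+d*((z-o[2])/d[:,2])[:,None]
E
python3 - <<'E'
from h import *
im=dict(np.load('w1.npz'))
from m import rect
f=im['frame'].astype(int); g=f.min(2); sat=f.max(2)-g
# head mask: light grey inside box
M=np.zeros((400,640),np.uint8); M[150:222,268:340]=((g>75)&(sat<25))[150:222,268:340]
M[:158]=0
M=cv2.morphologyEx(M,cv2.MORPH_CLOSE,np.ones((5,5),np.uint8))
pts=np.argwhere(M); print(len(pts),pts.min(0),pts.max(0)); print('head',rect(onz(im,pts,.030)))
print('hole',onz(im,[[184,304]],.030).round(4), 'corners',onz(im,[[157,276],[157,332],[215,332],[216,278]],.030).round(4).tolist())
print('depth head',world(im,[[200,304],[200,290],[165,320]],True).round(4).tolist())
print('red',onz(im,[[250,160],[268,150],[256,168],[300,215],[325,235]],.018).round(3).tolist())
print('scr',onz(im,[[50,120],[62,182]],.01).round(3).tolist())
s=env.observe();print(s['position'])
E
```

```text
2346 [158 275] [214 331]
head [ 513.1 -263.4   59.7   56.8   14.4]
hole [[ 0.5157 -0.2636  0.03  ]] corners [[0.5363, -0.2297, 0.03], [0.5496, -0.2844, 0.03], [0.4902, -0.2998, 0.03], [0.4752, -0.2447, 0.03]]
depth head [[0.499, -0.2675, 0.0297], [0.4958, -0.2534, 0.0305], [0.5388, -0.2747, 0.0299]]
red [[0.387, -0.105, 0.018], [0.355, -0.09, 0.018], [0.382, -0.116, 0.018], [0.335, -0.185, 0.018], [0.302, -0.216, 0.018]]
scr [[0.622, -0.006, 0.01], [0.615, -0.098, 0.01]]
[ 0.52116329 -0.27986887  0.17011589]
```

Call:
jog_arm:
  targets:
    - [-0.9,-1.75,3,0,0,0]
    - [-0.9,-1.75,7,0,0,0]
    - [-0.9,-1.75,10,0,0,0]
    - [-0.9,-1.75,12,0,0,0]
    - [-0.9,-1.75,13,0,0,0]
    - [-0.9,-1.75,13,0,0,0]

```text
time_s: 2.42
position: [0.5079, -0.2644, 0.0384]
tool_rot: [[0.971, 0.237, -0.003], [0.237, -0.971, 0.002], [-0.002, -0.003, -1.0]]
ft_force: [-0.2, 0.3, 1.1]
grip_width: 0.0856
gripper_force: 0.0
```

Call:
jog_arm:
  targets:
    - [0,0,1,0,0,0]
    - [0,0,2,0,0,0]
    - [0,0,3,0,0,0]
    - [0,0,3.2,0,0,0]
    - [0,0,3.2,0,0,0]

```text
time_s: 2.83
position: [0.5089, -0.2642, 0.0074]
tool_rot: [[0.971, 0.238, -0.001], [0.238, -0.971, 0.001], [-0.001, -0.001, -1.0]]
ft_force: [-0.4, -0.9, 0.9]
grip_width: 0.0853
gripper_force: 0.0
```

Call:
jog_arm:
  targets:
    - [0,0,0,0,0,0]
    - [0,0,0,0,0,0]
    - [0,0,0,0,0,0]
    - [0,0,0,0,0,0]
    - [0,0,0,0,0,0]
    - [0,0,0,0,0,0]
    - [0,0,0,0,0,0]
    - [0,0,0,0,0,0]
  hand: 0.5
  newtons: 50

```text
time_s: 3.5
position: [0.5092, -0.2643, 0.008]
tool_rot: [[0.971, 0.239, 0.0], [0.239, -0.971, -0.0], [0.0, 0.0, -1.0]]
ft_force: [-0.2, -0.3, -0.0]
grip_width: 0.0425
gripper_force: 0.0
```

Run:
```python
from h import *
im=env.get_image('wrist');b=env.get_image('scene')
np.savez('w2.npz',**im)
cv2.imwrite('pics/c2.png',np.hstack([im['frame'][:,120:520,::-1],cv2.resize(b['frame'][200:310,200:310,::-1],(400,400),interpolation=cv2.INTER_CUBIC)]))
print(env.observe()['grip_width'])
```

```text
0.04295610598320487
```

View pics/c2.png

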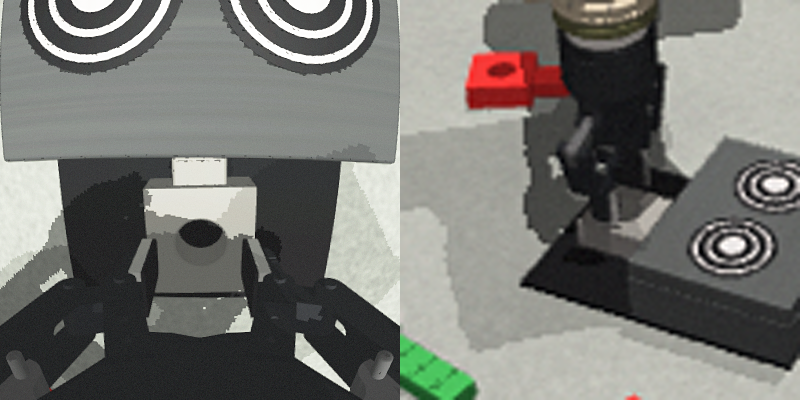

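The view shows the pads overlapping the head's sides in its outer half, with the hole at crop (200,235). It doesn't tell whether they are above or beside the head, so I check with depth.

Run:
```python
from h import *
im=dict(np.load('w2.npz'))
for r in (190,215,236,243,250,260,275,285,300,310):
    cs=[250,258,262,266,270,274,278,284,290,300,320,350,360,368,374,380]
    w=world(im,[[r,c] for c in cs],True)
    print(r,(w*1000).round().astype(int).tolist())
```

```text
190 [[525, -219, 7], [526, -224, 6], [527, -226, 6], [534, -231, 31], [534, -233, 29], [535, -235, 29], [536, -237, 30], [536, -240, 30], [537, -243, 31], [538, -247, 30], [540, -257, 30], [544, -271, 30], [545, -276, 30], [546, -279, 31], [547, -283, 30], [543, -292, 6]]
215 [[510, -222, 5], [511, -226, 6], [512, -229, 6], [522, -233, 31], [522, -235, 30], [522, -237, 29], [523, -239, 29], [524, -242, 30], [524, -245, 30], [526, -250, 30], [528, -260, 30], [532, -274, 31], [533, -279, 30], [534, -283, 29], [535, -286, 30], [528, -296, 6]]
236 [[496, -224, 6], [497, -229, 5], [499, -231, 6], [499, -234, 6], [511, -238, 30], [511, -240, 30], [512, -242, 30], [512, -245, 30], [513, -248, 30], [504, -253, 6], [507, -265, 7], [521, -278, 30], [522, -282, 30], [522, -287, 29], [523, -290, 30], [515, -300, 6]]
243 [[492, -225, 6], [493, -229, 6], [513, -235, 45], [513, -237, 45], [514, -239, 45], [514, -241, 44], [508, -242, 30], [508, -245, 29], [509, -248, 30], [503, -254, 13], [503, -266, 6], [517, -279, 30], [518, -284, 30], [525, -284, 44], [525, -287, 44], [511, -302, 7]]
250 [[508, 
[... 942 characters left out ...]
, [483, -250, 29], [484, -254, 30], [485, -259, 30], [488, -270, 30], [492, -286, 30], [493, -292, 29], [512, -285, 61], [519, -284, 73], [522, -285, 77]]
300 [[521, -240, 100], [521, -242, 99], [502, -242, 74], [502, -244, 73], [498, -245, 67], [449, -247, -1], [450, -249, -1], [451, -253, -1], [453, -257, 0], [455, -264, 0], [458, -277, 0], [463, -297, 0], [464, -304, 0], [506, -287, 63], [512, -286, 72], [530, -278, 100]]
310 [[521, -241, 105], [521, -243, 105], [522, -244, 105], [496, -244, 72], [440, -245, -1], [441, -248, 0], [442, -251, 0], [443, -255, 0], [444, -259, 0], [446, -266, 0], [450, -279, 0], [454, -300, 0], [455, -307, 0], [456, -312, 0], [508, -288, 73], [530, -277, 105]]
```

Run:
```python
from h import *
im=dict(np.load('w1.npz'))
for r in (250,254,260,270,285,300):
    cs=[190,200,210,216,222,226,230]
    print(r,(world(im,[[r,c] for c in cs],True)*1000).round().astype(int).tolist())
s=env.observe();print(s['position'],s['q'])
```

```text
250 [[388, -140, -1], [394, -154, 1], [396, -167, -1], [521, -229, 214], [523, -233, 215], [522, -234, 213], [405, -193, 0]]
254 [[383, -140, 0], [386, -154, -2], [522, -228, 219], [523, -231, 219], [523, -234, 219], [520, -234, 213], [518, -235, 209]]
260 [[375, -141, 2], [517, -224, 219], [522, -230, 225], [523, -233, 225], [521, -234, 220], [519, -235, 216], [516, -236, 210]]
270 [[517, -223, 229], [522, -229, 234], [523, -233, 234], [521, -234, 230], [517, -235, 223], [514, -236, 217], [511, -237, 211]]
285 [[522, -229, 246], [523, -233, 245], [519, -235, 239], [515, -236, 232], [513, -237, 227], [508, -238, 220], [504, -238, 214]]
300 [[524, -233, 257], [524, -236, 255], [515, -236, 242], [510, -237, 235], [505, -238, 227], [502, -239, 223], [327, -202, -1]]
[ 0.50918212 -0.26433144  0.00794475] [-3.92536254e+01  3.62478382e+01  8.55318646e+01  3.44668204e-04
  5.82193051e+01  3.69487556e+01]
```

Call:
jog_arm:
  targets:
    - [0,0,0,0,0,0]
    - [0,0,0,0,0,0]
    - [0,0,0,0,0,0]
    - [0,0,0,0,0,0]
    - [0,0,0,0,0,0]
    - [0,0,0,0,0,0]
  hand: 1

```text
time_s: 4.1
position: [0.5092, -0.2643, 0.0079]
tool_rot: [[0.971, 0.238, 0.0], [0.238, -0.971, 0.0], [0.0, -0.0, -1.0]]
ft_force: [-0.1, -0.1, 0.5]
grip_width: 0.0853
gripper_force: 0.0
```

Call:
jog_arm:
  targets:
    - [0,0,0.8,0,0,0]
    - [0,0,1.6,0,0,0]
    - [0,0,2.3,0,0,0]
    - [0,0,2.8,0,0,0]
    - [0,0,3.1,0,0,0]
    - [0,0,3.1,0,0,0]

```text
time_s: 4.6
position: [0.5088, -0.264, -0.024]
tool_rot: [[0.971, 0.238, -0.001], [0.238, -0.971, 0.001], [-0.001, -0.001, -1.0]]
ft_force: [-0.5, -0.2, -0.3]
grip_width: 0.0853
gripper_force: 0.0
```

Call:
jog_arm:
  targets:
    - [0,0,0,0,0,0]
    - [0,0,0,0,0,0]
    - [0,0,0,0,0,0]
    - [0,0,0,0,0,0]
    - [0,0,0,0,0,0]
    - [0,0,0,0,0,0]
    - [0,0,0,0,0,0]
    - [0,0,0,0,0,0]
  hand: 0.45
  newtons: 50

```text
time_s: 5.27
position: [0.5095, -0.2645, -0.0225]
tool_rot: [[0.971, 0.239, 0.001], [0.239, -0.971, -0.001], [0.001, 0.001, -1.0]]
ft_force: [-0.7, 0.5, 5.6]
grip_width: 0.0549
gripper_force: 53.9
```

Grasped at 55 mm width. Lift slightly, draw it out, then raise.

Call:
jog_arm:
  targets:
    - [0,0,-0.4,0,0,0]
    - [0,0,-0.7,0,0,0]
    - [-2,0,-0.7,0,0,0]
    - [-5,0,-0.7,0,0,0]
    - [-8,0,-0.7,0,0,0]
    - [-11,0,-0.7,0,0,0]
    - [-13,0,-0.7,0,0,0]
    - [-13,0,-0.7,0,0,0]

```text
time_s: 5.93
position: [0.3799, -0.2955, -0.016]
tool_rot: [[0.972, 0.236, -0.002], [0.236, -0.972, 0.002], [-0.001, -0.002, -1.0]]
ft_force: [1.0, -0.5, -2.2]
grip_width: 0.0552
gripper_force: 53.1
```

Run:
```python
from h import *
s=env.observe();print(s['position'],s['ft_force'],s['grip_width'])
im=env.get_image('wrist');np.savez('w3.npz',**im);b=env.get_image('scene')
cv2.imwrite('pics/c3.png',np.hstack([im['frame'][:,120:520,::-1],cv2.resize(b['frame'][200:310,180:290,::-1],(400,400),interpolation=cv2.INTER_CUBIC)]))
```

```text
[ 0.37989228 -0.29546384 -0.01604953] [ 1.03140405 -0.52214687 -2.2470579 ] 0.05521784118387251
```

View pics/c3.png

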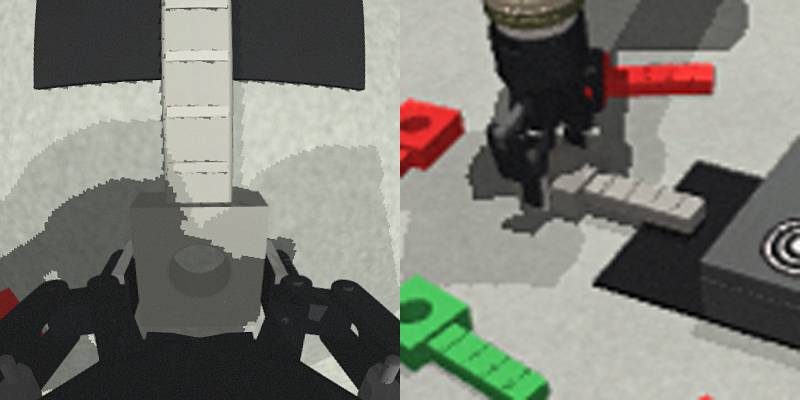

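The bracket is gripped square by the head, with the tail fully out of the hood over the plate's front. Lift, then carry it to the open bench while turning.

Call:
jog_arm:
  targets:
    - [0,0,-4,0,0,0]
    - [0,0,-8,0,0,-4]
    - [1,-2,-10,0,0,-11]
    - [3,-5,-10,0,0,-18]
    - [5,-9,-10,0,0,-25]
    - [7,-13,-10,0,0,-32]
    - [9,-17,-10,0,0,-39]
    - [11,-21,-10,0,0,-46]

```text
time_s: 6.7
position: [0.4378, -0.0746, 0.0842]
tool_rot: [[0.497, 0.868, 0.001], [0.868, -0.497, -0.0], [0.0, 0.001, -1.0]]
ft_force: [0.9, 0.2, -1.0]
grip_width: 0.0548
gripper_force: 54.4
```

Call:
jog_arm:
  targets:
    - [2,-1,0,0,0,-7]
    - [5,-2,0,0,0,-14]
    - [7,-2.6,0,0,0,-21]
    - [7.7,-2.85,0,0,0,-28]
    - [7.7,-2.85,2,0,0,-35]
    - [7.7,-2.85,4,0,0,-42]
    - [7.7,-2.85,6,0,0,-49]
    - [7.7,-2.85,7.5,0,0,-50]

```text
time_s: 7.37
position: [0.4514, 0.0048, 0.0078]
tool_rot: [[-0.346, 0.938, -0.0], [0.938, 0.346, 0.0], [0.0, -0.0, -1.0]]
ft_force: [-0.1, 0.6, -1.4]
grip_width: 0.0552
gripper_force: 54.4
```

Call:
jog_arm:
  targets:
    - [0,0,0.5,0,0,0]
    - [0,0,1.5,0,0,0]
    - [0,0,2.2,0,0,0]
    - [0,0,2.7,0,0,0]
    - [0,0,2.9,0,0,0]
    - [0,0,2.9,0,0,0]

```text
time_s: 7.87
position: [0.4512, 0.0039, -0.0201]
tool_rot: [[-0.339, 0.941, -0.0], [0.941, 0.339, 0.0], [0.0, -0.0, -1.0]]
ft_force: [-0.3, 0.6, -1.2]
grip_width: 0.0548
gripper_force: 54.4
```

Call:
jog_arm:
  targets:
    - [0,0,0.3,0,0,0]
    - [0,0,0.6,0,0,0]
    - [0,0,0.8,0,0,0]
    - [0,0,0.8,0,0,0]

```text
time_s: 8.2
position: [0.451, 0.0038, -0.0283]
tool_rot: [[-0.339, 0.941, -0.0], [0.941, 0.339, 0.0], [0.0, -0.0, -1.0]]
ft_force: [-0.9, 0.2, -1.4]
grip_width: 0.0551
gripper_force: 54.4
```

Call:
jog_arm:
  targets:
    - [0,0,0.1,0,0,0]
    - [0,0,0.2,0,0,0]
    - [0,0,0.2,0,0,0]

```text
time_s: 8.45
position: [0.4511, 0.0038, -0.0286]
tool_rot: [[-0.339, 0.941, 0.001], [0.941, 0.339, -0.0], [-0.001, 0.001, -1.0]]
ft_force: [-6.2, 1.0, 23.3]
grip_width: 0.0553
gripper_force: 57.2
```

Call:
jog_arm:
  targets:
    - [0,0,-0.1,0,0,0]
    - [0,0,-0.1,0,0,0]
    - [0,0,-0.1,0,0,0]
    - [0,0,-0.1,0,0,0]
    - [0,0,-0.1,0,0,0]
    - [0,0,-0.1,0,0,0]
  hand: 1

```text
time_s: 8.95
position: [0.4511, 0.0038, -0.0292]
tool_rot: [[-0.339, 0.941, -0.0], [0.941, 0.339, 0.0], [0.0, -0.0, -1.0]]
ft_force: [-0.1, 0.6, -0.2]
grip_width: 0.0853
gripper_force: 0.0
```

Call:
jog_arm:
  targets:
    - [0,0,-2,0,0,0]
    - [0,0,-5,0,0,0]
    - [0,0,-9,0,0,0]
    - [0,0,-13,0,0,7]
    - [0,0,-15,0,0,14]
    - [0,0,-15,0,0,21]
    - [0,0,-15,0,0,28]
    - [0,0,-15,0,0,35]

```text
time_s: 9.62
position: [0.451, 0.0038, 0.1213]
tool_rot: [[0.268, 0.963, 0.001], [0.963, -0.268, -0.0], [0.0, 0.001, -1.0]]
ft_force: [-0.1, 0.1, -0.8]
grip_width: 0.0855
gripper_force: 0.0
```

Call:
jog_arm:
  targets:
    - [0,0,0,0,0,7]
    - [0,0,0,0,0,14]
    - [0,0,0,0,0,21]
    - [0,0,0,0,0,28]
    - [0,0,0,0,0,35]
    - [0,0,0,0,0,42]
    - [0,0,0,0,0,49]
    - [0,0,0,0,0,56]

```text
time_s: 10.28
position: [0.4509, 0.0038, 0.1208]
tool_rot: [[0.949, 0.316, -0.001], [0.316, -0.949, 0.0], [-0.0, -0.0, -1.0]]
ft_force: [0.1, 0.4, 0.5]
grip_width: 0.0855
gripper_force: 0.0
```

Call:
jog_arm:
  targets:
    - [0,0,0,0,0,7]
    - [0,0,0,0,0,14]
    - [0,0,0,0,0,21]
    - [0,0,0,0,0,28]
    - [0,0,0,0,0,35]
    - [0,0,0,0,0,42]
    - [0,0,0,0,0,49]
    - [0,0,0,0,0,56]

```text
time_s: 10.95
position: [0.4509, 0.0039, 0.1208]
tool_rot: [[0.793, -0.609, -0.0], [-0.609, -0.793, 0.0], [-0.0, 0.0, -1.0]]
ft_force: [-0.3, -0.2, -0.3]
grip_width: 0.0853
gripper_force: 0.0
```

Call:
jog_arm:
  targets:
    - [-2,-1.5,0,0,0,7]
    - [-5,-3,0,0,0,14]
    - [-7,-4.5,0,0,0,21]
    - [-7.5,-4.8,0,0,0,28]
    - [-7.5,-4.8,0,0,0,33]
    - [-7.5,-4.8,0,0,0,33]

```text
time_s: 11.45
position: [0.42, 0.0879, 0.1209]
tool_rot: [[0.337, -0.941, -0.0], [-0.941, -0.337, 0.0], [-0.0, 0.0, -1.0]]
ft_force: [-0.3, -0.9, 0.5]
grip_width: 0.0854
gripper_force: 0.0
```

Run:
```python
from h import *
s=env.observe();print(s['position'])
im=env.get_image('wrist');np.savez('w4.npz',**im)
P(im,'w4.png')
t=env.get_image('top')
for cam,i,f in(('wrist',im,True),('top',t,False)):
  for r in env.regions_of(cam,'bracket')[:4]:
    px=r['pixels']; c=i['frame'][px].mean(0)
    print(cam,r['score'],r['point'],px.sum(),c.round(),onz(i,r['point'],.02,f).round(3))
```

```text
[0.4200366  0.08794367 0.12089121]
wrist 0.77 [17.9, 498.1] 4190 [187.  50.  48.] [[ 0.316 -0.134  0.02 ]]
top 0.84 [153.2, 444.8] 514 [162.  36.  29.] [[ 0.669 -0.457  0.02 ]]
top 0.62 [217.6, 449.5] 565 [ 46. 129.  64.] [[ 0.43  -0.459  0.02 ]]
top 0.6 [272.1, 421.9] 518 [177.  42.  36.] [[ 0.239 -0.351  0.02 ]]
top 0.59 [257.0, 368.3] 486 [180.  44.  38.] [[ 0.291 -0.166  0.02 ]]
```

View pics/w4.png

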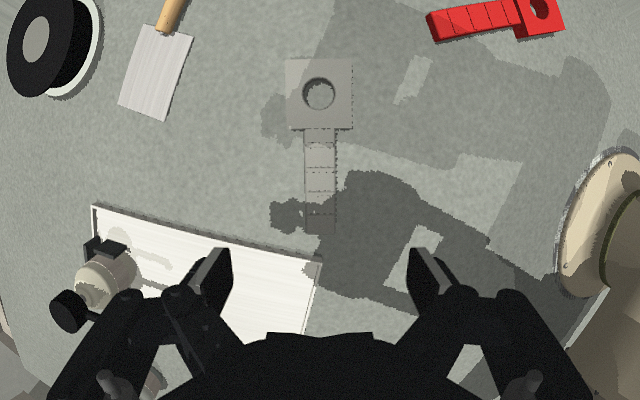

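The wrist view shows the grey bracket flat on the bench, hole at (319,93) and tail end at (320,233). The tray's near edge is clear of it.

Run:
```python
from h import *
im=dict(np.load('w4.npz'));T=np.array([.4200,.0879])
R=np.array([[.337,-.941],[-.941,-.337]])
def loc(p): return ((p[:,:2]-T)@R*1000).round(1).tolist()
h=onz(im,[[93,319],[58,286],[61,352],[130,286],[129,353]],.024);print(h.round(4).tolist(),loc(h))
t=onz(im,[[160,305],[160,337],[200,304],[200,336],[225,304],[225,336]],.018);print(t.round(4).tolist(),loc(t))
print(world(im,[[75,319],[180,320],[180,280]],True).round(4).tolist())
f=im['frame'].astype(int)
print(f[200,290:350].mean(1).round().tolist())
# tray corner/edges at rim z .012 : near edge line
print(onz(im,[[205,93],[258,321]],.012).round(4).tolist())
```

```text
[[0.4488, 0.0074, 0.024], [0.4854, -0.0123, 0.024], [0.4322, -0.0285, 0.024], [0.4648, 0.0465, 0.024], [0.4112, 0.0264, 0.024]] [[85.5, -0.0], [116.3, -27.7], [113.6, 27.8], [54.1, -28.2], [54.9, 29.0]]
[[0.4408, 0.0668, 0.018], [0.4141, 0.0572, 0.018], [0.4296, 0.102, 0.018], [0.4021, 0.0922, 0.018], [0.4217, 0.1252, 0.018], [0.3934, 0.1151, 0.018]] [[26.9, -12.4], [26.9, 15.9], [-10.0, -13.8], [-10.0, 15.4], [-34.5, -14.2], [-34.5, 15.8]]
[[0.454, -0.0072, 0.0246], [0.4222, 0.0794, 0.0181], [0.457, 0.0964, -0.0007]]
[95.0, 92.0, 96.0, 101.0, 93.0, 86.0, 119.0, 164.0, 161.0, 164.0, 167.0, 164.0, 164.0, 166.0, 163.0, 135.0, 145.0, 165.0, 162.0, 161.0, 163.0, 162.0, 161.0, 163.0, 161.0, 160.0, 162.0, 161.0, 157.0, 160.0, 159.0, 159.0, 160.0, 163.0, 158.0, 149.0, 85.0, 92.0, 88.0, 92.0, 93.0, 93.0, 92.0, 88.0, 80.0, 73.0, 76.0, 99.0, 93.0, 89.0, 90.0, 92.0, 95.0, 93.0, 90.0, 89.0, 91.0, 92.0, 90.0, 87.0]
[[0.6593, 0.1929, 0.012], [0.3939, 0.1555, 0.012]]
```

Call:
jog_arm:
  targets:
    - [0,0,3,0,0,0]
    - [0,0,7,0,0,0]
    - [0,0,10,0,0,0]
    - [0,0,12,0,0,0]
    - [0,0,13.5,0,0,0]
    - [0,0,14.3,0,0,0]
    - [0,0,14.4,0,0,0]
    - [0,0,14.4,0,0,0]

```text
time_s: 12.32
position: [0.4206, 0.0872, -0.0229]
tool_rot: [[0.339, -0.941, -0.0], [-0.941, -0.339, 0.0], [-0.0, 0.0, -1.0]]
ft_force: [-0.1, 0.1, 0.3]
grip_width: 0.0852
gripper_force: 0.0
```

Call:
jog_arm:
  targets:
    - [0,0,0,0,0,0]
    - [0,0,0,0,0,0]
    - [0,0,0,0,0,0]
    - [0,0,0,0,0,0]
    - [0,0,0,0,0,0]
    - [0,0,0,0,0,0]
    - [0,0,0,0,0,0]
    - [0,0,0,0,0,0]
  hand: 0.15
  newtons: 50

```text
time_s: 12.98
position: [0.4206, 0.0874, -0.0225]
tool_rot: [[0.339, -0.941, 0.001], [-0.941, -0.339, -0.0], [0.0, -0.001, -1.0]]
ft_force: [-0.7, 0.5, 7.3]
grip_width: 0.0269
gripper_force: 49.9
```

Call:
jog_arm:
  targets:
    - [0,0,-2,0,0,0]
    - [0,0,-6,0,0,0]
    - [-2,0,-9,0,0,-7]
    - [-5,1,-12,0,0,-14]
    - [-8,1.5,-13,0,0,-21]
    - [-11,2,-13,0,0,-28]
    - [-14,2.4,-13,0,0,-35]
    - [-15.7,2.4,-13,0,0,-42]

```text
time_s: 13.65
position: [0.3424, 0.2287, 0.1073]
tool_rot: [[0.885, -0.466, -0.0], [-0.466, -0.885, 0.0], [-0.0, -0.0, -1.0]]
ft_force: [-0.2, -1.1, -1.7]
grip_width: 0.0266
gripper_force: 49.8
```

Call:
jog_arm:
  targets:
    - [0,0,0,0,0,-7]
    - [0,0,0,0,0,-14]
    - [0,0,0,0,0,-21]
    - [0,0,0,0,0,-28]
    - [0,0,0,0,0,-35]
    - [0,0,0,0,0,-35]
    - [0,0,0,0,0,-35]

```text
time_s: 14.23
position: [0.3444, 0.2269, 0.1069]
tool_rot: [[0.993, 0.115, -0.0], [0.115, -0.993, -0.0], [-0.0, 0.0, -1.0]]
ft_force: [0.2, 0.7, -1.8]
grip_width: 0.0264
gripper_force: 49.9
```

Run:
```python
from h import *
s=env.observe();print(s['position'],s['tool_rot'],s['ft_force'],s['grip_width'])
im=env.get_image('wrist');np.savez('w5.npz',**im);P(im,'w5.png')
t=env.get_image('top');np.savez('t5.npz',**t);b=env.get_image('scene');np.savez('b5.npz',**b)
```

```text
[0.34436118 0.22692969 0.10690307] [[ 9.93390713e-01  1.14781331e-01 -3.70841558e-04]
 [ 1.14781296e-01 -9.93390780e-01 -1.14279477e-04]
 [-3.81507734e-04  7.09584962e-05 -9.99999925e-01]] [ 0.2144224   0.66259419 -1.83275688] 0.02643104765901449
```

View pics/w5.png

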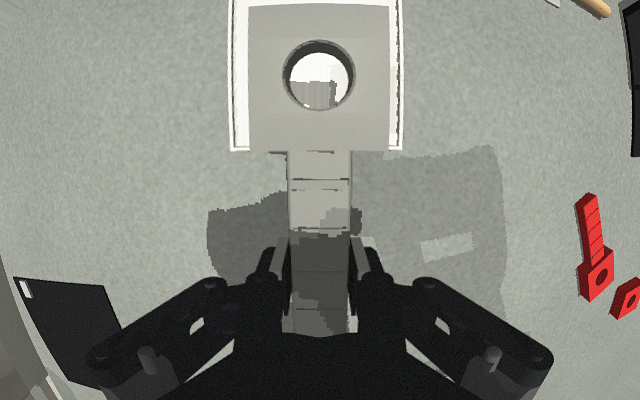

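The wrist view shows the bracket straight in the hand, hole at (318,76). The tray's near corners are at (231,150) and (403,150). Refine the station pose.

Run:
```python
from h import *
from m import cloud,rect
im=dict(np.load('w5.npz'))
c=onz(im,[[150,231],[150,403]],.012); print('near corners',c.round(4).tolist(), np.degrees(np.arctan2(*(c[0]-c[1])[[1,0]]))-90)
e=onz(im,[[145,232],[20,231],[145,402],[20,400]],.012); print([np.degrees(np.arctan2(*(e[i+1]-e[i])[[1,0]])) for i in (0,2)])
print('head z',world(im,[[15,318],[130,318],[75,260],[75,375],[165,320],[215,320]],True).round(4).tolist())
print('hole',onz(im,[[76,318]],.1535).round(4),onz(im,[[76,318]],.1515).round(4))
for n,k in(('t5',0),('b5',1)):
    i=dict(np.load(n+'.npz')); w,col,ok=cloud(i)
    box=(w[:,0]>.5)&(w[:,0]<.7)&(w[:,1]>.18)&(w[:,1]<.34)
    m=ok&box&(w[:,2]>.113)&(w[:,2]<.128)&(col.max(1)<90); p=w[m]
    (x,y),r=cv2.minEnclosingCircle((p[:,:2]*1000).astype(np.float32)); print(n,'cap',len(p),p.mean(0).round(4),x,y,r,rect(p))
    m=ok&box&(w[:,2]>.064)&(w[:,2]<.112)&(col.max(1)<90)&(w[:,0]<.595); p=w[m]
    print(n,'spout',len(p),p[np.argsort(p[:,0])][::max(1,len(p)//10)].round(3).tolist())
    # tray white
    m=ok&(w[:,0]>.35)&(w[:,0]<.75)&(w[:,1]>.14)&(w[:,1]<.36)&(w[:,2]>-.004)&(w[:,2]<.018)&(col.min(1)>(165 if k==0 else 205)); M=m.reshape(400,640).astype(np.uint8)
    nn,L,S,_=cv2.connectedComponentsWithStats(M); j=1+S[1:,4].argmax(); q=w[(L==j).ravel()]; print(n,'tray',len(q),rect(q),np.median(q[:,2]))
```

```text
near corners [[0.3732, 0.3083, 0.012], [0.3903, 0.1588, 0.012]] 6.51366687670027
[np.float64(6.511217857680184), np.float64(7.975957697838239)]
head z [[0.4529, 0.2401, 0.1534], [0.4068, 0.2348, 0.1524], [0.4263, 0.2596, 0.1544], [0.4317, 0.215, 0.1516], [0.3919, 0.2323, 0.1468], [0.3702, 0.2298, 0.1477]]
hole [[0.428  0.2372 0.1535]] [[0.4282 0.2373 0.1515]]
t5 cap 96 [0.6179 0.2608 0.1183] 617.9507446289062 260.55078125 19.484373092651367 [617.6 261.7  37.1  35.7  54.9]
t5 spout 35 [[0.549, 0.25, 0.097], [0.555, 0.251, 0.09], [0.559, 0.253, 0.102], [0.563, 0.253, 0.101], [0.569, 0.257, 0.102], [0.573, 0.253, 0.101], [0.577, 0.261, 0.101], [0.581, 0.261, 0.1], [0.584, 0.254, 0.099], [0.587, 0.257, 0.103], [0.591, 0.258, 0.101], [0.595, 0.254, 0.1]]
t5 tray 1687 [516.5 247.9 268.1 144.9   6.8] 0.0035180372410639205
b5 cap 60 [0.6243 0.2586 0.1195] 621.543701171875 263.6169128417969 21.355783462524414 [623.3 261.2  38.8  36.6  70.5]
b5 spout 34 [[0.55, 0.255, 0.081], [0.553, 0.249, 0.089], [0.555, 0.251, 0.101], [0.556, 0.256, 0.1], [0.557, 0.255, 0.096], [0.564, 0.257, 0.102], [0.57, 0.255, 0.096], [0.575, 0.254, 0.098], [0.581, 0.257, 0.103], [0.583, 0.254, 0.101], [0.591, 0.254, 0.099], [0.594, 0.256, 0.103]]
b5 tray 872 [514.7 260.8 283.  180.4   6.9] 0.006328845840696928
```

Call:
jog_arm:
  targets:
    - [0,-0.17,3,0,0,0]
    - [0,-0.17,6,0,0,0]
    - [0,-0.17,8.5,0,0,0]
    - [0,-0.17,10,0,0,0]
    - [0,-0.17,10.4,0,0,0]
    - [0,-0.17,10.4,0,0,0]

```text
time_s: 14.88
position: [0.3441, 0.2285, 0.0024]
tool_rot: [[0.993, 0.117, -0.002], [0.117, -0.993, -0.001], [-0.002, 0.0, -1.0]]
ft_force: [0.5, -0.1, -0.5]
grip_width: 0.0266
gripper_force: 49.8
```

Call:
jog_arm:
  targets:
    - [2,0,0,0,0,0]
    - [4,0,0,0,0,0]
    - [6,0,0,0,0,0]
    - [8,0,0,0,0,0]
    - [10,0,0,0,0,0]
    - [11.5,0,0,0,0,0]
    - [12.3,0,0,0,0,0]
    - [12.3,0,0,0,0,0]

```text
time_s: 15.55
position: [0.4683, 0.2434, 0.004]
tool_rot: [[0.993, 0.117, 0.003], [0.117, -0.993, 0.001], [0.003, -0.0, -1.0]]
ft_force: [0.4, 0.0, -1.2]
grip_width: 0.027
gripper_force: 49.9
```

Run:
```python
from h import *
im=env.get_image('wrist');np.savez('w6.npz',**im);s=env.observe();print(s['position'],s['ft_force'])
b=env.get_image('scene')
cv2.imwrite('pics/c6.png',np.hstack([im['frame'][:,120:520,::-1],cv2.resize(b['frame'][150:230,310:390,::-1],(400,400),interpolation=cv2.INTER_CUBIC)]))
```

```text
[0.46673278 0.2432809  0.00358818] [-0.53720003  0.53521224 -1.4250865 ]
```

View pics/c6.png

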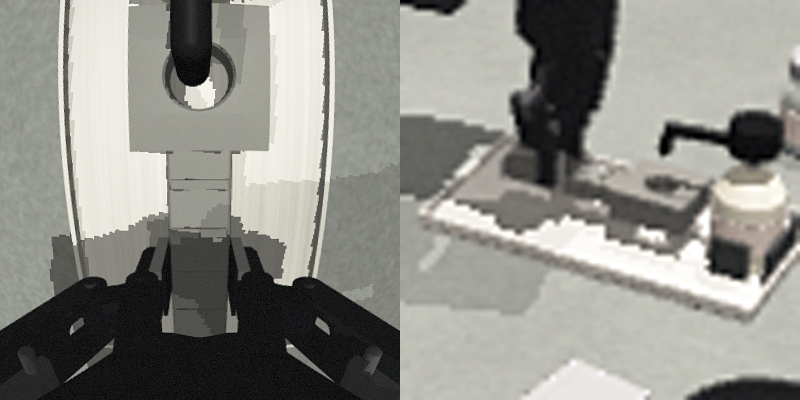

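The spout's end is at full-image (312,87), over the head's hole at (319,76). Now the numeric offset.

Run:
```python
from h import *
im=dict(np.load('w6.npz'))
R=np.array([[.993,.117],[.117,-.993]]);T=np.array([.4667,.2433])
l=lambda p:((p[:,:2]-T)@R*1000).round(1).tolist()
f=im['frame'].astype(int).max(2)
for r in (60,75,80,84,86,88): 
    c=np.where(f[r,280:345]<70)[0]+280; print(r,c.min() if len(c) else 0,c.max() if len(c) else 0)
print('spout front',l(onz(im,[[87,312]],.073)),world(im,[[82,312],[84,312],[86,312]],True).round(4).tolist())
z=.0036+.0225+.024
print('hole',l(onz(im,[[76,319]],z)),'head corners',l(onz(im,[[150,250],[151,389]],z)),world(im,[[130,318]],True))
# tray rim lateral at row 120
g=im['frame'].astype(int).sum(2)
e=onz(im,[[200,191],[200,449],[120,186],[120,453]],.012);print('rim',l(e))
```

```text
60 289 344
75 285 328
80 286 324
84 286 318
86 288 289
88 289 290
spout front [[79.6, -2.4]] [[0.5461, 0.2548, 0.0829], [0.5457, 0.2548, 0.0809], [0.5454, 0.2548, 0.078]]
hole [[85.7, -0.2]] head corners [[56.7, -28.0], [56.3, 28.0]] [[0.5305286  0.25143189 0.04960528]]
rim [[24.5, -73.6], [24.5, 74.2], [69.9, -72.8], [69.9, 72.7]]
```

Call:
jog_arm:
  targets:
    - [-0.05,-0.08,0.5,0,0,0]
    - [-0.05,-0.08,1,0,0,0]
    - [-0.05,-0.08,1.4,0,0,0]
    - [-0.05,-0.08,1.6,0,0,0]
    - [-0.05,-0.08,1.8,0,0,0]
    - [-0.05,-0.08,1.8,0,0,0]

```text
time_s: 16.15
position: [0.4656, 0.2439, -0.0155]
tool_rot: [[0.993, 0.118, -0.001], [0.118, -0.993, -0.0], [-0.001, 0.0, -1.0]]
ft_force: [-0.3, 0.5, -1.3]
grip_width: 0.0266
gripper_force: 49.9
```

Call:
jog_arm:
  targets:
    - [0,0,0.1,0,0,0]
    - [0,0,0.1,0,0,0]
    - [0,0,0.15,0,0,0]
    - [0,0,0.15,0,0,0]

```text
time_s: 16.48
position: [0.466, 0.244, -0.0165]
tool_rot: [[0.993, 0.118, 0.0], [0.118, -0.993, 0.0], [0.0, -0.0, -1.0]]
ft_force: [-0.3, 1.1, -1.3]
grip_width: 0.0269
gripper_force: 49.9
```

Call:
jog_arm:
  targets:
    - [0,0,0.1,0,0,0]
    - [0,0,0.1,0,0,0]
    - [0,0,0.1,0,0,0]

```text
time_s: 16.73
position: [0.4661, 0.244, -0.0174]
tool_rot: [[0.993, 0.118, 0.0], [0.118, -0.993, 0.0], [0.0, -0.0, -1.0]]
ft_force: [-0.5, -0.4, 0.2]
grip_width: 0.0267
gripper_force: 50.0
```

Call:
jog_arm:
  targets:
    - [0,0,0.07,0,0,0]
    - [0,0,0.07,0,0,0]
    - [0,0,0.07,0,0,0]

```text
time_s: 16.98
position: [0.4661, 0.244, -0.0175]
tool_rot: [[0.993, 0.118, 0.001], [0.118, -0.993, 0.0], [0.001, -0.0, -1.0]]
ft_force: [-2.3, -1.1, 9.2]
grip_width: 0.027
gripper_force: 51.1
```

Call:
jog_arm:
  targets:
    - [0,0,0,0,0,0]
    - [0,0,0,0,0,0]
    - [0,0,0,0,0,0]
    - [0,0,0,0,0,0]
    - [0,0,0,0,0,0]
    - [0,0,0,0,0,0]
  hand: 0.8

```text
time_s: 17.48
position: [0.4659, 0.244, -0.0183]
tool_rot: [[0.993, 0.118, -0.0], [0.118, -0.993, -0.0], [-0.0, 0.0, -1.0]]
ft_force: [0.4, 0.7, 0.2]
grip_width: 0.0684
gripper_force: 0.0
```

Call:
jog_arm:
  targets:
    - [0,0,-1,0,0,0]
    - [0,0,-3,0,0,0]
    - [0,0,-6,0,0,0]
    - [0,0,-10,0,0,0]
    - [0,0,-14,0,0,0]
    - [0,0,-17,0,0,0]
    - [0,0,-18,0,0,0]
    - [0,0,-18,0,0,0]

```text
time_s: 18.15
position: [0.467, 0.2443, 0.1654]
tool_rot: [[0.993, 0.119, 0.006], [0.119, -0.993, 0.002], [0.007, -0.001, -1.0]]
ft_force: [-0.1, -0.1, 0.6]
grip_width: 0.0684
gripper_force: 0.0
```

Run:
```python
from h import *
im=env.get_image('wrist');np.savez('w7.npz',**im);s=env.observe();print(s['position'],s['ft_force'])
P(im,'w7.png')
for r in env.regions_of('wrist','cap_top')[:2]: print(r['score'],r['point'],r['pixels'].sum(),onz(im,r['point'],.12))
```

```text
[0.46610007 0.24406459 0.16306242] [-0.85766206 -0.6606833  -1.34093439]
0.81 [23.4, 314.9] 2220 [[0.59851186 0.26322147 0.12      ]]
```

View pics/w7.png

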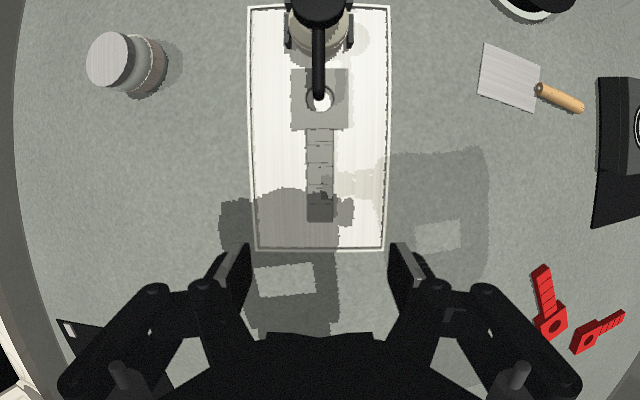

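The bracket lies flat along the tray, hole at about (319,98), with the spout's end at (320,96) above it. Check the numbers and the cap centre.

Run:
```python
from h import *
im=dict(np.load('w7.npz'))
R=np.array([[.993,.119],[.119,-.993]]);T=np.array([.4661,.2441])
l=lambda p:((p[:,:2]-T)@R*1000).round(1).tolist()
print('head',l(onz(im,[[130,291],[128,348],[69,291],[68,347]],.029)))
print('tray near corners',l(onz(im,[[250,256],[250,383]],.012)),'sides',l(onz(im,[[100,251],[100,388]],.012)))
print('spout',l(onz(im,[[100,320]],.073)),world(im,[[94,319],[97,319]],True).round(4).tolist())
print('z',world(im,[[120,320],[75,297],[140,320],[210,320]],True)[:,2].round(4))
f=im['frame'].astype(int).max(2); 
for r in (5,10,15): c=np.where(f[r,280:360]<60)[0]+280; print(r,c.min(),c.max())
print(l(onz(im,[[24,320]],.12)))
```

```text
head [[53.4, -28.2], [55.3, 27.7], [113.9, -27.8], [114.9, 26.5]]
tray near corners [[-83.6, -74.2], [-83.7, 73.5]] sides [[85.2, -71.4], [85.0, 71.0]]
spout [[81.0, 0.2]] [[0.55, 0.2547, 0.0976], [0.5481, 0.2545, 0.0907]]
z [0.0289 0.0294 0.0226 0.0222]
5 286 351
10 287 349
15 294 341
[[133.3, 0.3]]
```

The head centre is within about 2 mm of the spout. Shut the fingers and go above the cap.

Call:
jog_arm:
  targets:
    - [3,0,0,0,0,0]
    - [6,0,0,0,0,0]
    - [9,0,0,0,0,0]
    - [12,0,0,0,0,0]
    - [14.5,0.05,0,0,0,0]
    - [15.5,0.05,0,0,0,0]
    - [15.5,0.05,0,0,0,0]
    - [15.5,0.05,0,0,0,0]
  hand: 0

```text
time_s: 18.92
position: [0.6192, 0.2616, 0.1596]
tool_rot: [[0.993, 0.118, -0.004], [0.118, -0.993, -0.001], [-0.004, 0.0, -1.0]]
ft_force: [-0.1, -0.6, -0.2]
grip_width: -0.0002
gripper_force: 0.0
```

Call:
jog_arm:
  targets:
    - [0,0,2,0,0,0]
    - [0,0,4,0,0,0]
    - [0,0,5,0,0,0]
    - [0,0,5.5,0,0,0]
    - [0,0,5.5,0,0,0]
    - [0,0,5.5,0,0,0]

```text
time_s: 19.42
position: [0.6199, 0.2619, 0.1075]
tool_rot: [[0.993, 0.119, 0.001], [0.119, -0.993, 0.0], [0.001, -0.0, -1.0]]
ft_force: [-0.3, -1.0, 0.3]
grip_width: 0.0001
gripper_force: 0.0
```

Run:
```python
from h import *
s=env.observe();print(s['position'],s['ft_force'],s['grip_width'])
im=env.get_image('wrist');b=env.get_image('scene')
cv2.imwrite('pics/c8.png',np.hstack([im['frame'][:,120:520,::-1],cv2.resize(b['frame'][130:210,330:410,::-1],(400,400),interpolation=cv2.INTER_CUBIC)]))
```

```text
[0.61990315 0.26194826 0.10754127] [-0.27058632 -0.98121125  0.32936055] 7.64414453645845e-05
```

View pics/c8.png

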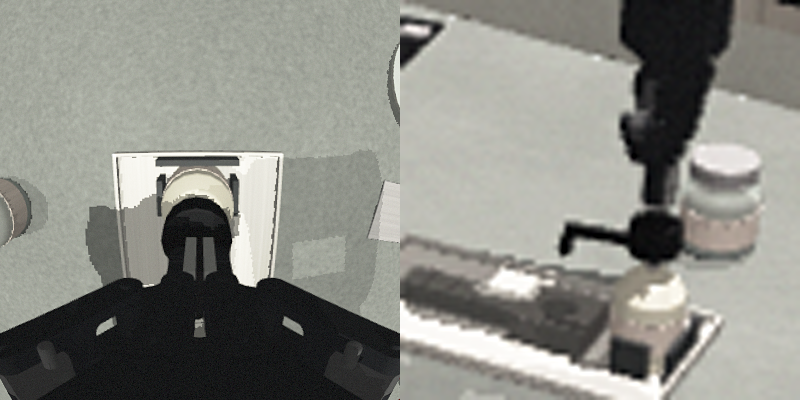

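The shut fingers (crop 200,245) stand centred over the black cap just above its top. Press in steps.

Call:
jog_arm:
  targets:
    - [0,0,0.4,0,0,0]
    - [0,0,0.8,0,0,0]
    - [0,0,1.2,0,0,0]
    - [0,0,1.6,0,0,0]
    - [0,0,1.8,0,0,0]
    - [0,0,1.8,0,0,0]

```text
time_s: 20.02
position: [0.6199, 0.2618, 0.0886]
tool_rot: [[0.993, 0.118, 0.0], [0.118, -0.993, -0.0], [0.0, 0.0, -1.0]]
ft_force: [-1.9, -0.5, 4.2]
grip_width: -0.0001
gripper_force: 2.3
```

Call:
jog_arm:
  targets:
    - [0,0,0.2,0,0,0]
    - [0,0,0.4,0,0,0]
    - [0,0,0.5,0,0,0]
    - [0,0,0.5,0,0,0]

```text
time_s: 20.35
position: [0.62, 0.2618, 0.0844]
tool_rot: [[0.993, 0.118, 0.001], [0.118, -0.993, 0.0], [0.001, -0.0, -1.0]]
ft_force: [-1.7, -1.9, 7.0]
grip_width: 0.0003
gripper_force: 3.3
```

Call:
jog_arm:
  targets:
    - [0,0,0.1,0,0,0]
    - [0,0,0.2,0,0,0]
    - [0,0,0.2,0,0,0]

```text
time_s: 20.6
position: [0.62, 0.2618, 0.0827]
tool_rot: [[0.993, 0.118, 0.001], [0.118, -0.993, 0.0], [0.001, 0.0, -1.0]]
ft_force: [-2.3, 0.1, 6.9]
grip_width: 0.0001
gripper_force: 3.7
```

Call:
jog_arm:
  targets:
    - [0,0,0.1,0,0,0]
    - [0,0,0.1,0,0,0]
    - [0,0,0.1,0,0,0]

```text
time_s: 20.85
position: [0.6201, 0.2619, 0.0825]
tool_rot: [[0.993, 0.118, 0.002], [0.118, -0.993, 0.0], [0.002, 0.0, -1.0]]
ft_force: [-4.4, -0.8, 10.9]
grip_width: -0.0002
gripper_force: 5.8
```

Call:
jog_arm:
  targets:
    - [0,0,0.1,0,0,0]
    - [0,0,0.1,0,0,0]
    - [0,0,0.1,0,0,0]

```text
time_s: 21.1
position: [0.6201, 0.2619, 0.0824]
tool_rot: [[0.993, 0.119, 0.002], [0.119, -0.993, 0.0], [0.002, 0.0, -1.0]]
ft_force: [-6.4, -1.6, 16.9]
grip_width: -0.0001
gripper_force: 8.4
```

Hard stop: the force rises to 17 N with no further travel. Release straight up.

Call:
jog_arm:
  targets:
    - [0,0,-0.4,0,0,0]
    - [0,0,-0.9,0,0,0]
    - [0,0,-1.5,0,0,0]
    - [0,0,-3,0,0,0]
    - [0,0,-6,0,0,0]
    - [0,0,-9,0,0,0]
    - [0,0,-12,0,0,0]
    - [0,0,-12,0,0,0]

```text
time_s: 21.77
position: [0.6218, 0.2623, 0.2064]
tool_rot: [[0.993, 0.118, 0.01], [0.118, -0.993, 0.002], [0.011, -0.001, -1.0]]
ft_force: [0.4, 1.2, 0.8]
grip_width: 0.0001
gripper_force: 0.0
```

Call:
jog_arm:
  targets:
    - [-4,0,0,0,0,0]
    - [-8,0,0,0,0,0]
    - [-12,0,0,0,0,0]
    - [-15.5,0,0,0,0,0]
    - [-15.5,0,0,0,0,0]
    - [-15.5,0,0,0,0,0]
    - [-15.5,0,0,0,0,0]

```text
time_s: 22.35
position: [0.4667, 0.2436, 0.2]
tool_rot: [[0.993, 0.118, 0.001], [0.118, -0.993, 0.0], [0.001, -0.0, -1.0]]
ft_force: [0.4, 0.6, 1.0]
grip_width: 0.0
gripper_force: 0.0
```

Run:
```python
from h import *
im=env.get_image('wrist');s=env.observe();print(s['position'],s['time_s'])
b=env.get_image('scene')
cv2.imwrite('pics/c9.png',np.hstack([im['frame'][:,120:520,::-1],cv2.resize(b['frame'][140:220,310:390,::-1],(400,400),interpolation=cv2.INTER_CUBIC)]))
for r in env.regions_of('scene','cap_top')[:1]: p=world(b,np.argwhere(r['pixels']));print(r['score'],np.percentile(p[:,2],[50,90,97]))
```

```text
[0.46707098 0.24355904 0.1997176 ] 22.4
0.52 [0.0579605  0.06451888 0.06569828]
```

View pics/c9.png

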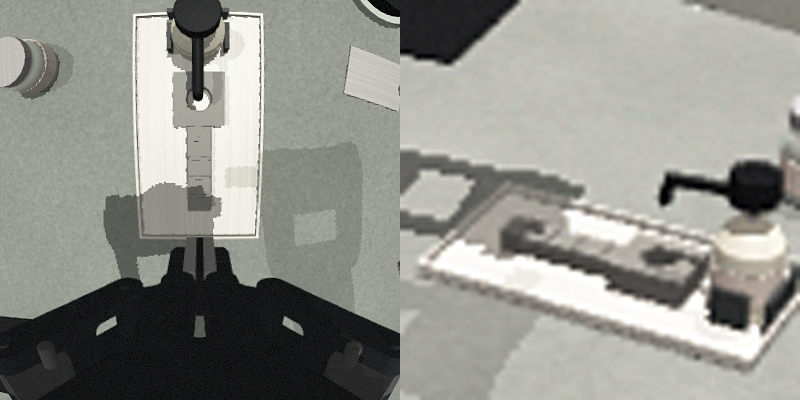

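The bracket lies flat with the spout's end (crop 198,97) over its hole, the cap is back up, and the arm is clear.

```bash
python3 -c "
from rig import env
print(env.close_job())"
```

```text
the job is handed in; nothing more can be done
None
```

The job is handed in: the bracket lies flat in the tray with its hole under the spout (within about 2 mm by the wrist camera), and after I let go of it the pump cap was pressed to its stop (17 N) and sprang back up, with about 22 s on the clock.

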